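# Hook the cover back onto the dust filter box and snap it shut

## Task

Put the loose aluminium cover back on the plywood filter box: hook its notched tongue under the steel lip, feeling along for the locating pin hidden there so that the notch slips over it, then swing the other edge down and press it past the sprung roller. The cover must sit fully home, square and level on the rim; then let go, and leave the tools lying around undisturbed.

Things in the scene. Friction and masses are not known exactly. Their poses are not given: they have to be found in the camera images.
- filter_box: Open-topped plywood box fixed to the bench, 152 mm (x) by 130 mm (y), flat rim at z = 60 mm, walls 6 mm (opening 140 x 118 mm), paper filter inside up to z = 45 mm, black hose stub 25 mm long out of the +y wall. Origin: centre of its underside, z up. A steel keeper stands along its -x side (the robot's side, within 0.35 rad) and a sprung roller catch on its +x side.
- keeper_lip (a point): Inner lower edge of the keeper's lip, box frame (-64, 0, 71) mm. The lip, 112 mm wide, runs from here to the upright (inner face at x = -76.5); gap below it to the rim 11 mm; turned-up lead-in edge ends at x = -57, z = 77. Under it, out of sight and firm, a 4 mm pin stands from rim to lip at x = -70, anywhere within y = -8 to 8 mm, different each time: find it by touch.
- catch (a joint): Catch roller: white, 12 mm thick, 46 mm long along box y, slippery; axis at box x = 78, z = 68 mm at 0. Value (m): how far it is pushed to box +x, up to 0.009; its spring pushes back with 2.5 N plus 1 N per mm. Steel bracket round it: x = 76 to 98, y = -25 to 25, top z = 80 mm. About 6 to 12 N down on the cover's +x edge pushes that edge past it; the roller then holds it down.
- cover: Loose cover, 0.2 to 0.4 kg, lying right way up at the start: 4 mm aluminium plate at z = 8 to 12 mm, x = -63 to 75, y = -68 to 68. Under it a wooden frame (z = 0 to 8, x = -62 to 68.5, y = -49 to 49) drops inside the box walls, 10 mm play each side. Origin at z = 0; when home it is at z = 52 mm in the box frame, x = 0 (1.5 mm play), y = as the hidden pin dictates, axes parallel.
- tongue (a point): Middle of the lower edge of the tongue end, cover frame (-75, 0, 8) mm; axes as the cover. Tongue: plate from x = -63 to -75, 88 mm wide, with a notch 6.4 mm wide, 12 deep at y = 0. The cover cannot go on level: slide the tongue under the lip with the +x edge raised 0.1 to 0.25 rad, pull to -x until it meets the upright (off the pin it stops 8 mm short), then swing the +x edge down.
- handle (a point): Grip point in the dark wooden bar handle on the cover, cover frame (5, 0, 34) mm; axes as the cover. The bar is 14 mm thick (x), 70 mm long (y), and stands from z = 12 to 42 mm; the plate around it is free.
- pencil: bystander: red pencil, 176 mm, lying between the two working places; origin at the centre of its underside
- screwdriver: bystander: short screwdriver with orange handle, 140 mm; origin at the centre of its underside
- tape: bystander: roll of masking tape, 104 mm across, 25 mm high, lying flat; origin at the centre of its underside
- pliers: bystander: blue pliers, 166 mm; origin at the centre of their underside
- chisel: bystander: chisel with yellow handle, 255 mm; origin at the centre of its underside
There are look-alikes about, which are no part of the job. Several things have the shape of the cover; the one meant has the colours described above.

How it is judged:
At the end, for the whole second after the job is handed in: The cover lies in place on the box at rest: origin within 2.5 mm of 52 mm above the box's underside, within 4 mm of the box's axis along x (the notch over the pin) and 11 mm along y, level with the rim to 0.025 rad and square to the box to 0.06 rad (z of cover in the frame of filter_box between 0.0495 and 0.0545 m and x of cover in the frame of filter_box between -0.004 and 0.004 m and y of cover in the frame of filter_box between -0.011 and 0.011 m and angle between the z axis of cover and the z axis of filter_box, either way round below 0.025 rad and angle between the x axis of cover and the x axis of filter_box, either way round below 0.06 rad and linear speed of cover below 0.01 m/s); the robot touches nothing.
It fails at once if a tool lying around was moved by more than 25 mm (distance of any of pencil, screwdriver, tape, pliers, chisel from where it was at the start of the episode above 0.025 m).
It also fails if it takes over 64 s, if anything falls off the work surface, if the arm or the gripper's body presses on something with over 40 N, if the wrist force passes 120 N, or if a joint passes its speed limit or range.

## Robot

A 7-joint arm with a two-finger parallel gripper is mounted at the origin on the work surface; the furniture and walls round the work are solid. World frame = base frame: x ahead of the robot, y to its left, z up, the work surface at z = 0. Lengths are in m, angles in rad, forces in N, time in s.
With the tool pointing down it reaches from about 0.425 to 0.95 m from the base axis. Payload 4.7 kg.
Tool frame: the origin (TCP) lies midway between the tips of the shut fingers; the grasp point (between the pads) lies 19 mm behind it; z points along the fingers, y is the line along which they close (so a half turn about z gives the same grasp; the last joint's range is limited). The gripper opens to 87 mm and grips with 3 to 60 N. Pads are 19 mm wide; open, the fingers measure 117 mm over their backs; the gripper's body (75 mm by 190 mm) begins 51 mm behind the grasp point.
Start: joints at [1.111, 0.469, -0.049, 1.532, 0.024, 1.141, -0.082], TCP at [0.282, -0.613, 0.223] pointing down, gripper open.
Joint ranges: [-2.59, 2.59], [-0.33, 1.99], [-1.39, 1.29], [0.1, 2.45], [-1.04, 4.18], [0.21, 1.99], [-2.66, 2.66]. Speed limits (rad/s): [2.57, 2.57, 3.14, 3.14, 3.14, 3.14, 3.14].

## Interface

Orientations are given as [roll, pitch, yaw] about the fixed x, y, z axes, in that order (R = Rz(yaw) Ry(pitch) Rx(roll)).
In Python, from cell import arm, eyes gives the robot as it stands.
- The arm moves only by the tool servo_tool, never from a script. Its argument "increments" is one flat list of numbers, 5 for each row, row after row: the opening, from 0 (shut) to 1 (fully open), then the shift along the tool's x, y, z in cm, then the turn about the tool's z in rad. A call has 1 to 12 rows; each row shifts and turns the commanded pose from where the row before left it, along the tool's axes as they then stand; what a row does not reach is not made up. A row lasts 1/10 s, in which the tool goes at most 50 mm and 8.59 degrees, less where a joint would pass 70% of its speed; a pose out of reach is approached as far as the arm can. A call is refused whole if a number of a shift passes 5 or a number of a turn 0.15, either way. A call with a gripper value outside its range is refused whole. The fingers move at their own pace and stop on an object; "force" is the grip in N (left out, the last holds). Time passes only in rows, so rows that do not move let the fingers close. It gives the time, the measured TCP pose, the force, the opening and the grip force at its end, in the units of the state.
- arm.get_state(): the state, without advancing time (a new reading comes with each control period).
- eyes.get_image(name): name is "side" or "top" or "wrist"; returns a dict with "image" (400x640x3 uint8, red, green, blue), "z_map" (400x640 float32, m along the optical axis (not along the pixel's ray), 0 where there is no reading), "camera_matrix" (3x3 intrinsics, pixels), "k1" (the pictures are not rectified: a ray, as slopes to the right and down, at radius r is drawn at 1 + k1 r^2 times it, then the intrinsics apply), "R" (3x3) and "t" (3): a world point X has camera coordinates R X + t; the wrist camera has in their place "mount" (4x4, takes a point from camera to tool coordinates, whose origin is the TCP and whose axes are the flange's). Camera axes: x right, y down, z forward; pixel columns grow to the right and rows downward; lengths in m; the calibration is good to about 2 mm. A picture is of the moment at which its call begins: read the wrist's pose just before it.
- arm.job_done(): hands the job in; it is judged then, once.
The state is a dict: "time": time; "q": joint angles; "qvel": joint speeds; "joint_torque": joint torques, N m; "position": TCP position; "eef_rot": TCP orientation; "force": force on the tool from outside, world axes, zero at the start; "wrist_torque": the same for the moment, N m; "finger_gap": opening from 0.0 (shut) to 1.0 (fully open); "gripper_force": force on a finger pad.
Only numpy, scipy, OpenCV 4.12 (cv2) and the standard library are available. Lean on these libraries where they do the work, as an engineer would, in place of code of your own. Each camera call takes 0.05 s, during which the arm holds its last target. There are 200 camera calls.

## Working session

There is one attempt and no reset: what is moved stays moved. The work goes in short steps, Python scripts to look and compute and a tool call to move; the robot and the scene stay as the last step left them, time stands still between calls to the robot, and variables do not carry over. Pictures are saved under pics/ and viewed, at most 10 in all, crops included, and the job is handed in when it is done.

Besides the shell and the picture viewer there is one more tool, called after "Emit:" as name(argument=value, ...) on one line, values as JSON. servo_tool: Moves the arm, as the interface text tells. Its arguments: {"type":"object","properties":{"increments":{"type":"array"},"force":{"type":"number"}},"required":["increments"]}

```bash
mkdir -p pics; ls
cat > h.py <<'E'
import numpy as np, cv2
from cell import arm, eyes
def save(d,n): cv2.imwrite('pics/'+n,cv2.cvtColor(d['image'],cv2.COLOR_RGB2BGR))
E
python3 - <<'E'
from h import *
import pickle
s=arm.get_state(); print({k:np.round(v,3) for k,v in s.items()})
for n in ['top','side']:
    d=eyes.get_image(n); save(d,n+'0.png'); pickle.dump(d,open(n+'0.pkl','wb'))
    print(n,d['camera_matrix'],d['k1'],d['R'],d['t'])
E
```

```text
pics
{'time': np.float64(0.0), 'q': array([ 1.111,  0.469, -0.049,  1.534,  0.024,  1.141, -0.082]), 'qvel': array([ 0.   , -0.   , -0.002,  0.001, -0.   , -0.   , -0.   ]), 'joint_torque': array([ 0.0000e+00, -5.0797e+01, -8.1000e-02, -2.3615e+01, -6.1000e-02,
        3.8000e-02,  0.0000e+00]), 'position': array([ 0.282, -0.613,  0.221]), 'eef_rot': array([-3.14 ,  0.   ,  0.431]), 'force': array([ 0.001, -0.206,  0.696]), 'wrist_torque': array([ 0.022, -0.027, -0.027]), 'gripper_force': np.float64(0.0), 'finger_gap': np.float64(1.002)}
top [[402.5757339    0.         319.02601405]
 [  0.         402.5757339  203.07701775]
 [  0.           0.           1.        ]] -0.09625693124294704 [[-0.00321757 -0.99998133  0.005194  ]
 [-0.99766084  0.00285535 -0.06829862]
 [ 0.06828252 -0.00540161 -0.9976514 ]] [0.06112535 0.4305605  1.05165158]
side [[476.99497497   0.         323.91009816]
 [  0.         476.99497497 199.17708247]
 [  0.           0.           1.        ]] -0.0046435698748860535 [[-0.9282104  -0.37185779  0.01213428]
 [-0.2315161   0.55175204 -0.80123029]
 [ 0.29124861 -0.74651957 -0.59823305]] [0.42267891 0.12667833 1.27695724]
```

View pics/top0.png

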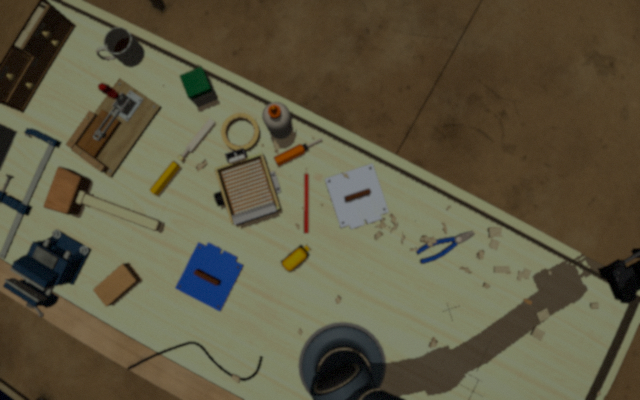

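View pics/side0.png

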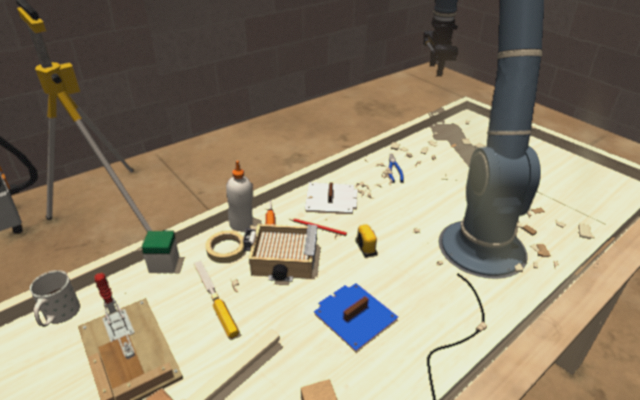

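Run:
```python
from h import *
a=cv2.imread('pics/top0.png'); 
c1=cv2.resize(a[140:240,200:300],(400,400),interpolation=cv2.INTER_CUBIC); c2=cv2.resize(a[150:250,310:410],(400,400),interpolation=cv2.INTER_CUBIC)
cv2.imwrite('pics/c1.png',np.clip(np.hstack([c1,c2])*1.3,0,255))
```

```text
[ WARN:0@0.315] global loadsave.cpp:1063 imwrite_ Unsupported depth image for selected encoder is fallbacked to CV_8U.
```

View pics/c1.png

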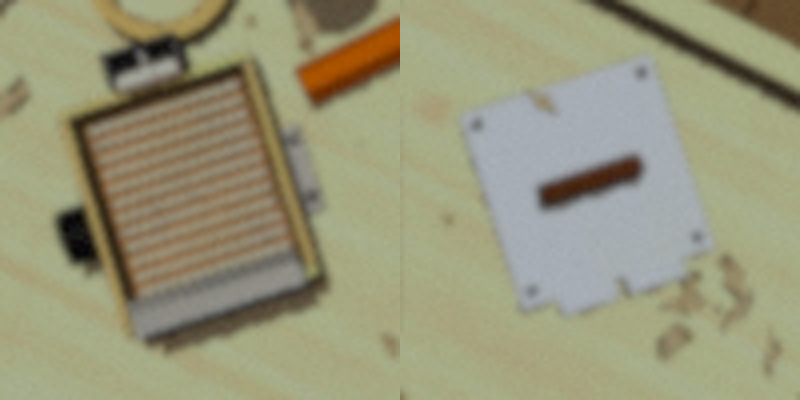

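```bash
cat >> h.py <<'E'
def rays(d,uv):
    K=d['camera_matrix']; p=cv2.undistortPoints(np.float64(uv).reshape(-1,1,2),K,np.array([d['k1'],0,0,0.])).reshape(-1,2)
    return np.c_[p,np.ones(len(p))]
def pose(d,s=None):
    if 'R' in d: return d['R'].T,-d['R'].T@d['t']
    from scipy.spatial.transform import Rotation as Ro
    T=np.eye(4);T[:3,:3]=Ro.from_euler('xyz',s['eef_rot']).as_matrix();T[:3,3]=s['position'];T=T@d['mount'];return T[:3,:3],T[:3,3]
def onplane(d,uv,z,s=None):
    R,c=pose(d,s); w=rays(d,uv)@R.T; return c+w*((z-c[2])/w[:,2])[:,None]
def cloud(d,s=None):
    R,c=pose(d,s); v,u=np.mgrid[0:400,0:640]; r=rays(d,np.c_[u.ravel(),v.ravel()])*d['z_map'].reshape(-1,1)
    return (r@R.T+c).reshape(400,640,3)
E
python3 - <<'E'
from h import *
import pickle
for n in ['top','side']:
    d=pickle.load(open(n+'0.pkl','rb')); P=cloud(d); im=d['image'].astype(int); hsv=cv2.cvtColor(d['image'],cv2.COLOR_RGB2HSV)
    c=lambda u,v:np.round(P[v,u],3)
    if n=='top':
        print('cover pix',c(350,215),im[215,350],'bench',c(320,300),im[300,320],'handle',c(357,196),im[196,357],'rim',c(272,185),im[185,272],'filter',c(249,190),'lip',c(255,215),im[215,255])
        m=(abs(im[...,2]-im[...,0])<30)&(im.sum(2)>380)&(hsv[...,1]<40); 
        for nm,mask,z in [('cover',m,0.012)]:
            w=mask.astype(np.uint8); w[:, :310]=0; w[:,400:]=0; w[:150]=0; w[250:]=0
            cs,_=cv2.findContours(w,0,2); k=max(cs,key=cv2.contourArea); X=onplane(d,k.reshape(-1,2),z)[:,:2]
            print('cover rect',cv2.minAreaRect((X*1000).astype(np.float32)),len(k))
        # handle
        w=((hsv[...,2]<120)&(im[...,0]>im[...,2]+25)).astype(np.uint8); w[:, :335]=0; w[:,380:]=0; w[:180]=0; w[210:]=0
        ys,xs=np.nonzero(w); X=onplane(d,np.c_[xs,ys],.042)[:,:2]; print('handle rect',cv2.minAreaRect((X*1000).astype(np.float32)),X.mean(0),len(X))
    Q=P.reshape(-1,3)
    b=Q[(abs(Q[:,0]-P[190,249,0])<.12)&(abs(Q[:,1]-P[190,249,1])<.12)] if n=='top' else Q
    if n=='top': ctr=P[190,249,:2]
    b=Q[(np.linalg.norm(Q[:,:2]-ctr,axis=1)<.11)]
    print(n,np.histogram(b[:,2],bins=np.arange(0.0,.1,.005)))
    r=b[(b[:,2]>.054)&(b[:,2]<.066)]; print(len(r),cv2.minAreaRect((r[:,:2]*1000).astype(np.float32)))
E
```

```text
cover pix [ 0.399 -0.022  0.013] [127 133 138] bench [ 0.173  0.058 -0.002] [127 133 104] handle [ 0.447 -0.038  0.041] [49 27 13] rim [0.474 0.179 0.062] [98 85 53] filter [0.464 0.242 0.039] lip [0.358 0.066 1.078] [109 108 104]
cover rect ((447.50323486328125, -41.71418762207031), (145.50338745117188, 131.43643188476562), 17.830013275146484) 129
handle rect ((449.811279296875, -39.198829650878906), (8.194232940673828, 60.86033630371094), 18.290380477905273) [ 0.45029614 -0.03944877] 75
top (array([ 582,   73,   30,   48,   65,   71,   69,  681, 1163,  347,   69,
        291,  147,   52,  349,  176,    9,    0,    0]), array([0.   , 0.005, 0.01 , 0.015, 0.02 , 0.025, 0.03 , 0.035, 0.04 ,
       0.045, 0.05 , 0.055, 0.06 , 0.065, 0.07 , 0.075, 0.08 , 0.085,
       0.09 , 0.095]))
456 ((474.3047180175781, 247.4193878173828), (177.4552764892578, 131.6369171142578), 18.45465850830078)
side (array([335,  88,  82,  76,  99, 106, 128, 597, 912, 346, 201, 327, 117,
        57, 317,  81,   4,   0,   0]), array([0.   , 0.005, 0.01 , 0.015, 0.02 , 0.025, 0.03 , 0.035, 0.04 ,
       0.045, 0.05 , 0.055, 0.06 , 0.065, 0.07 , 0.075, 0.08 , 0.085,
       0.09 , 0.095]))
489 ((476.6017761230469, 249.38165283203125), (178.05076599121094, 135.6790008544922), 17.98855972290039)
```

Emit:
servo_tool(increments=[1,0,0,-3,-0.116,1,2.8,-4,-0.8,0,1,2.8,-4,-0.8,0,1,2.8,-4,-0.8,0,1,2.8,-4,-0.8,0,1,2.8,-4,-0.8,0,1,2.8,-4,-0.8,0,1,2.8,-4,-0.8,0,1,2.8,-4,-0.8,0,1,2.8,-4,-0.8,0,1,2.8,-4,-0.8,0,1,2.8,-4,-0.8,0])

```text
time: 1.3
position: [0.3157, -0.0752, 0.3406]
eef_rot: [3.141, 0.0, 0.547]
force: [1.1, -0.4, 0.2]
finger_gap: 0.998
gripper_force: 0.0
```

Emit:
servo_tool(increments=[1,2.6,-4,0,0,1,0,0,0,0,1,0,0,0,0])

```text
time: 1.6
position: [0.3173, -0.0293, 0.3405]
eef_rot: [3.14, 0.001, 0.549]
force: [-0.6, 0.1, -0.1]
finger_gap: 1.001
gripper_force: 0.0
```

Run:
```python
from h import *
import pickle
s=arm.get_state(); d=eyes.get_image('wrist'); save(d,'w1.png'); pickle.dump((s,d),open('w1.pkl','wb')); print(s['position'],s['eef_rot'],d['mount'])
```

```text
[ 0.31730259 -0.02930085  0.34047578] [3.14032327e+00 7.38097886e-04 5.49000622e-01] [[-5.21322486e-04 -9.64352977e-01 -2.64618713e-01  7.23123143e-02]
 [ 9.99999453e-01 -7.42604087e-04  7.36192310e-04  1.16749664e-04]
 [-9.06456184e-04 -2.64618185e-01  9.64352837e-01 -1.61703427e-01]
 [ 0.00000000e+00  0.00000000e+00  0.00000000e+00  1.00000000e+00]]
```

View pics/w1.png

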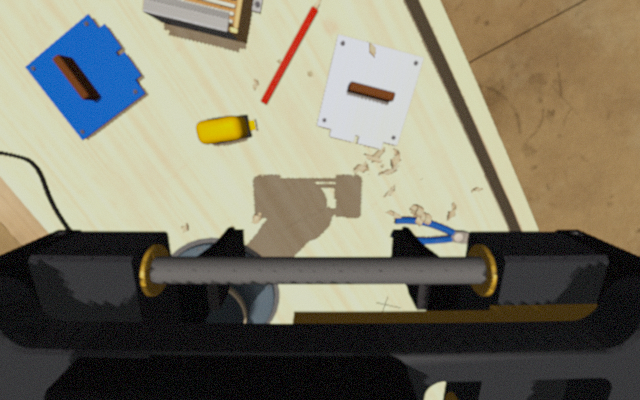

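Emit:
servo_tool(increments=[1,0,0,0,0.117,1,0,0,0,0.117,1,2.2,-3.3,0,0,1,2.2,-3.3,0,0,1,2.2,-3.3,0,0,1,2.2,-3.3,0,0,1,2.2,-3.3,0,0,1,2.2,-3.3,0,0,1,0,0,0,0,1,0,0,0,0])

```text
time: 2.65
position: [0.3829, 0.1981, 0.3398]
eef_rot: [-3.14, 0.002, 0.312]
force: [0.3, -0.1, 0.2]
finger_gap: 1.002
gripper_force: 0.0
```

Run:
```python
from h import *
import pickle
s=arm.get_state(); d=eyes.get_image('wrist'); save(d,'w2.png'); pickle.dump((s,d),open('w2.pkl','wb')); print(s['position'],s['eef_rot'])
```

```text
[0.38291745 0.19813142 0.33979074] [-3.13953746e+00  2.37866053e-03  3.11975459e-01]
```

View pics/w2.png

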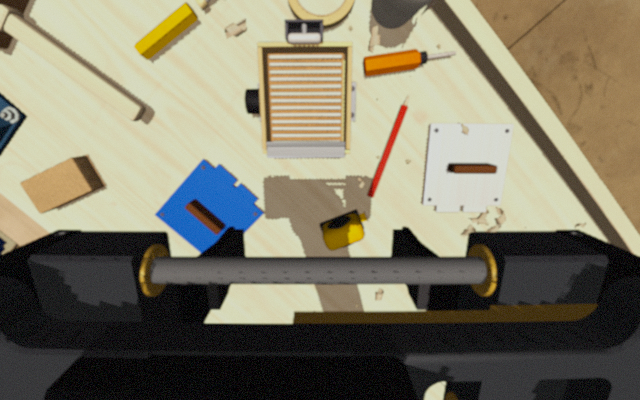

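Run:
```python
from h import *
import pickle
s,d=pickle.load(open('w2.pkl','rb')); im=d['image'].astype(int); hsv=cv2.cvtColor(d['image'],cv2.COLOR_RGB2HSV)
P=cloud(d,s)
w=((hsv[...,1]<30)&(im.sum(2)>450)).astype(np.uint8); w[:,:415]=0;w[:,515:]=0;w[215:]=0;w[:115]=0
k=max(cv2.findContours(w,0,2)[0],key=cv2.contourArea).reshape(-1,2)
print('cover',cv2.minAreaRect((onplane(d,k,.012,s)[:,:2]*1000).astype(np.float32)))
w=((im[...,0]<150)&(im[...,0]>im[...,2]+35)).astype(np.uint8); w[:,:440]=0;w[:,500:]=0;w[178:]=0;w[160:]=0+w[160:];w[:160]=0
k=max(cv2.findContours(w,0,2)[0],key=cv2.contourArea).reshape(-1,2); print(k.min(0),k.max(0))
print('handle',cv2.minAreaRect((onplane(d,k,.042,s)[:,:2]*1000).astype(np.float32)))
th=.314; R=np.array([[np.cos(th),np.sin(th)],[-np.sin(th),np.cos(th)]]); c0=np.array([.464,.244])
for nm,Q in [('wrist',P),('top',cloud(pickle.load(open('top0.pkl','rb')))),('side',cloud(pickle.load(open('side0.pkl','rb'))))]:
    Q=Q.reshape(-1,3);L=np.c_[(Q[:,:2]-c0)@R.T*1000,Q[:,2]*1000]
    b=L[(abs(L[:,2]-60)<6)]
    for nmm,sel,ax in [('ywall-',(abs(b[:,0])<55)&(b[:,1]<-45)&(b[:,1]>-72),1),('ywall+',(abs(b[:,0])<55)&(b[:,1]>45)&(b[:,1]<72),1),('xwall+',(abs(b[:,1])>28)&(abs(b[:,1])<55)&(b[:,0]>55)&(b[:,0]<90),0)]:
        q=b[sel]; o=1-ax
        print(nm,nmm,len(q),np.round(np.median(q[:,ax]),1),np.round(np.percentile(q[:,ax],[3,97]),1),'slope',np.round(np.polyfit(q[:,o],q[:,ax],1)[0],3),'z',np.round(np.median(q[:,2]),1))
    q=L[(L[:,2]>72)&(L[:,2]<84)&(abs(L[:,1])<50)&(L[:,0]<-40)&(L[:,0]>-95)]; print(nm,'lip',np.percentile(q[:,0],[3,50,97]).round(1),np.median(q[:,2]))
# image edges
g=cv2.cvtColor(d['image'],cv2.COLOR_RGB2GRAY).astype(int)
for v in (70,85,130): print(v,im[v,254:275].tolist(),'\n',im[v,338:360].tolist())
```

```text
cover ((448.6969299316406, -42.38789367675781), (151.8677520751953, 139.32740783691406), 17.796464920043945)
[453 165] [496 172]
handle ((453.21820068359375, -37.8060417175293), (11.13239860534668, 68.61431121826172), 18.013988494873047)
wrist ywall- 358 -61.6 [-64.5 -58.7] slope 0.0 z 59.5
wrist ywall+ 383 60.9 [58.1 64.1] slope 0.002 z 59.3
wrist xwall+ 220 77.2 [74.6 80.7] slope -0.005 z 59.3
wrist lip [-74.9 -63.6 -53.2] 73.81746226192033
top ywall- 105 -62.7 [-65.6 -59.7] slope 0.004 z 59.4
top ywall+ 113 62.2 [59.2 65.4] slope 0.001 z 58.9
top xwall+ 55 76.0 [72.9 78.9] slope -0.0 z 58.8
top lip [-76.8 -65.1 -54.8] 74.53735976627418
side ywall- 104 -59.5 [-65.3 -55.1] slope -0.015 z 58.2
side ywall+ 143 65.3 [59.9 68.3] slope 0.001 z 58.5
side xwall+ 40 77.3 [74.7 80.4] slope 0.021 z 58.5
side lip [-74.5 -62.5 -52.5] 73.94456537972172
70 [[215, 212, 178], [216, 215, 180], [213, 211, 177], [212, 207, 173], [210, 196, 155], [212, 191, 135], [216, 194, 131], [212, 192, 130], [185, 163, 101], [131, 108, 67], [82, 65, 47], [71, 57, 35], [84, 64, 43], [115, 85, 56], [156, 118, 71], [
[... 1213 characters left out ...]
 [214, 212, 177], [214, 214, 181], [215, 217, 186], [213, 216, 185], [211, 216, 185], [213, 212, 183], [213, 206, 168], [214, 192, 142], [216, 191, 131], [211, 188, 128], [176, 152, 97], [125, 105, 67], [76, 62, 33], [69, 55, 36], [92, 68, 43], [134, 102, 60], [169, 130, 86], [183, 149, 110], [184, 159, 129], [185, 163, 131]] 
 [[195, 165, 130], [196, 164, 128], [195, 161, 114], [202, 170, 109], [202, 181, 121], [174, 160, 105], [119, 103, 66], [109, 91, 56], [165, 143, 91], [203, 179, 120], [216, 191, 131], [214, 192, 136], [208, 198, 153], [209, 208, 176], [214, 217, 187], [216, 219, 191], [215, 216, 190], [215, 218, 191], [215, 217, 190], [215, 217, 189], [215, 219, 190], [213, 216, 186]]
```

Emit:
servo_tool(increments=[1,-0.13,4.95,0,0,1,-0.13,4.95,0,0,1,-0.13,4.95,0,0,1,-0.13,4.95,0,0,1,-0.13,4.95,0,0,1,0,0,4.5,0,1,0,0,4.5,0,1,0,0,4.5,0,1,0,0,4.5,0,1,0,0,4.5,0,1,0,0,4.5,0,1,0,0,0,0])

```text
time: 3.9
position: [0.447, -0.0407, 0.0663]
eef_rot: [-3.138, 0.012, 0.31]
force: [-1.5, -0.4, 0.9]
finger_gap: 1.0
gripper_force: 0.0
```

Run:
```python
from h import *
s=arm.get_state(); d=eyes.get_image('wrist'); save(d,'w3.png'); print(s['position'],s['eef_rot'])
```

```text
[ 0.44698641 -0.04066505  0.06625871] [-3.13844939  0.0116474   0.31009654]
```

View pics/w3.png

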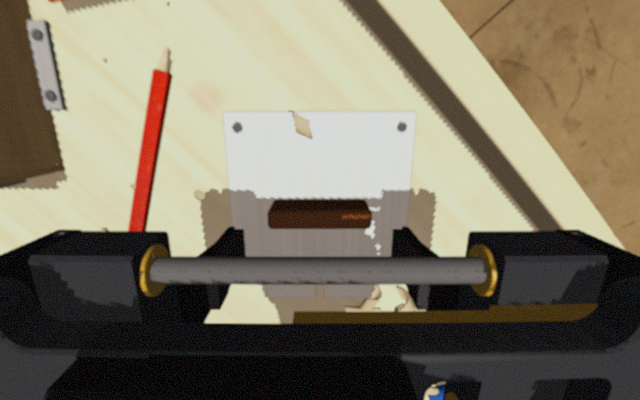

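Emit:
servo_tool(increments=[1,0.5,0,2,0,1,0,0,2,0,1,0,0,0.6,0,1,0,0,0,0,0.75,0,0,0,0,0.5,0,0,0,0,0.5,0,0,0,0,0.5,0,0,0,0,0.5,0,0,0,0], force=20)

```text
time: 4.85
position: [0.4578, -0.037, 0.0254]
eef_rot: [3.14, -0.001, 0.313]
force: [-1.5, -1.6, 7.7]
finger_gap: 0.803
gripper_force: 20.0
```

Emit:
servo_tool(increments=[1,0,0,0,0,1,0,0,0,0,1,-0.45,0,0,0,1,0,0,0.7,0,1,0,0,0,0,1,0,0,0,0,0.5,0,0,0,0,0.5,0,0,0,0,0.5,0,0,0,0,0.5,0,0,0,0], force=20)

```text
time: 5.85
position: [0.4529, -0.038, 0.0176]
eef_rot: [3.141, -0.0, 0.313]
force: [-0.5, -0.2, 0.5]
finger_gap: 0.801
gripper_force: 20.0
```

Emit:
servo_tool(increments=[0.5,0,0,-3,0,0.5,0,0,-4,0,0.5,0,0,-4,0,0.5,1.68,-4.42,0,0,0.5,1.68,-4.42,0,0,0.5,1.68,-4.42,0,0,0.5,1.68,-4.42,0,0,0.5,1.68,-4.42,0,0,0.5,1.68,-4.42,0,0,0.5,0,0,0,0,0.5,0,0,0,0], force=30)

```text
time: 6.95
position: [0.4659, 0.2466, 0.127]
eef_rot: [-3.142, 0.001, 0.317]
force: [0.1, -1.3, -2.6]
finger_gap: 0.803
gripper_force: 30.0
```

```bash
cat >> h.py <<'E'
# plate tilt from side/top depth, in box frame
def tilt(prints=True):
    s=arm.get_state(); th=.314; R=np.array([[np.cos(th),np.sin(th)],[-np.sin(th),np.cos(th)]]); c0=np.array([.4675,.2451])
    print('tcp box',np.round(R@(s['position'][:2]-c0)*1000,1),round(s['position'][2]*1000,1),'F box',np.round(R@s['force'][:2],1),round(s['force'][2],1),'yaw',s['eef_rot'][2].round(3),'t',s['time'].round(2),'gap',s['finger_gap'].round(3))
    for n in ('side','wrist'):
        d=eyes.get_image(n); save(d,n+'_t.png'); Q=cloud(d,s).reshape(-1,3); I=d['image'].reshape(-1,3).astype(int)
        L=np.c_[(Q[:,:2]-c0)@R.T*1000,Q[:,2]*1000]; tb=(R@(s['position'][:2]-c0)*1000); tz=s['position'][2]*1000
        m=(L[:,0]-tb[0]>18)&(L[:,0]-tb[0]<68)&(abs(L[:,1]-tb[1])<60)&(abs(L[:,2]-tz)<25)&(np.ptp(I,axis=1)<30)
        q=L[m]
        if len(q)<60: print(n,len(q));continue
        for _ in range(4):
            A=np.c_[q[:,:2]-tb,np.ones(len(q))]; p=np.linalg.lstsq(A,q[:,2],rcond=None)[0]; r=abs(A@p-q[:,2]); q=q[r<max(2,2*np.median(r))]
        print(n,len(q),'slope x,y',p[:2].round(3),'z@tcp',p[2].round(1),'x/y range',np.percentile(q[:,0],[1,99]).round(1),np.percentile(q[:,1],[1,99]).round(1))
E
python3 -c "
from h import *
tilt()"
```

```text
Traceback (most recent call last):
  File "h.py", line 19, in tilt
    print('tcp box',np.round(R@(s['position'][:2]-c0)*1000,1),round(s['position'][2]*1000,1),'F box',np.round(R@s['force'][:2],1),round(s['force'][2],1),'yaw',s['eef_rot'][2].round(3),'t',s['time'].round(2),'gap',s['finger_gap'].round(3))
                                                                                                                                                                                            ^^^^^^^^^^^^^^^
AttributeError: 'float' object has no attribute 'round'
```

```bash
sed -i "s/s\['time'\].round(2)/round(float(s['time']),2)/; s/s\['finger_gap'\].round(3)/round(float(s['finger_gap']),3)/; s/s\['eef_rot'\]\[2\].round(3)/round(float(s['eef_rot'][2]),3)/" h.py
python3 -c "
from h import *
tilt()"
```

```text
tcp box [-1.   1.9] 127.0 F box [-0.3 -1.3] -2.6 yaw 0.317 t 6.95 gap 0.803
side 340 slope x,y [-0.001 -0.004] z@tcp 120.7 x/y range [17.6 66.6] [-14.8  61.3]
wrist 18043 slope x,y [-0.001 -0.001] z@tcp 120.8 x/y range [17.5 66.6] [-56.9  60.6]
```

View pics/side_t.png

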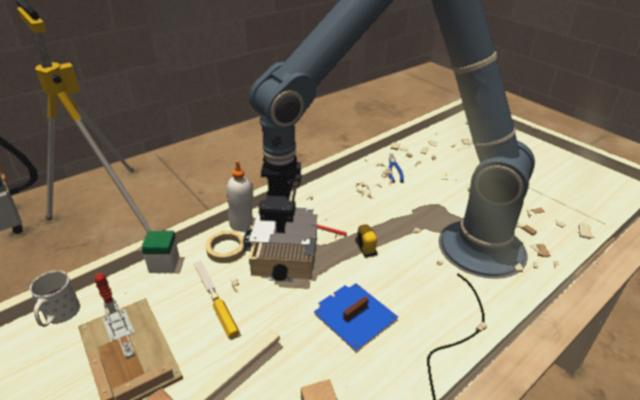

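Emit:
servo_tool(increments=[0.5,0,0,1.5,0,0.5,0,0,1.4,0,0.5,0,0,0.3,0,0.5,0,0,0.2,0,0.5,0,0,0.2,0,0.5,0,0,0.2,0,0.5,0,0,0,0], force=12)

```text
time: 7.75
position: [0.4677, 0.2456, 0.0898]
eef_rot: [-3.141, -0.001, 0.313]
force: [0.7, -0.9, -0.8]
finger_gap: 0.803
gripper_force: 12.0
```

```bash
python3 -c "
from h import *
tilt()"
```

```text
tcp box [0.3 0.4] 89.8 F box [ 0.3 -1.1] -0.8 yaw 0.313 t 7.75 gap 0.803
side 299 slope x,y [-0.085 -0.001] z@tcp 83.1 x/y range [19.1 66.8] [-14.3  58.6]
wrist 17260 slope x,y [-0.083 -0.001] z@tcp 83.5 x/y range [18.8 67.2] [-58.4  59.2]
```

Emit:
servo_tool(increments=[0.5,0,0,-2,0,0.5,2.5,0,0,0,0.5,0,0,0.5,0,0.5,0,0,0.4,0,0.5,0,0,0.4,0,0.5,0,0,0.4,0,0.5,0,0,0.4,0,0.5,0,0,0,0], force=12)

```text
time: 8.65
position: [0.4903, 0.253, 0.0879]
eef_rot: [3.142, 0.001, 0.313]
force: [0.2, 0.2, -2.1]
finger_gap: 0.804
gripper_force: 12.0
```

```bash
python3 -c "
from h import *
tilt()"
```

```text
tcp box [24.2  0.4] 87.9 F box [0.3 0.1] -2.1 yaw 0.313 t 8.65 gap 0.804
side 272 slope x,y [0.119 0.002] z@tcp 81.0 x/y range [43.2 91.8] [-5.  59.6]
wrist 18743 slope x,y [ 0.114 -0.001] z@tcp 81.7 x/y range [42.8 91.7] [-58.3  59.2]
```

Emit:
servo_tool(increments=[0.5,0,0,0.2,0,0.5,0,0,0.2,0,0.5,0,0,0,0,0.5,0,0,0,0], force=12)

```text
time: 9.15
position: [0.4909, 0.2531, 0.0845]
eef_rot: [3.142, -0.0, 0.313]
force: [-0.7, 0.9, -1.6]
finger_gap: 0.806
gripper_force: 12.0
```

```bash
python3 -c "
from h import *
tilt()"
```

```text
tcp box [24.7  0.4] 84.5 F box [-0.4  1.1] -1.6 yaw 0.313 t 9.15 gap 0.806
side 261 slope x,y [ 0.162 -0.008] z@tcp 78.4 x/y range [43.1 92.4] [-6.8 59.8]
wrist 19051 slope x,y [ 0.168 -0.001] z@tcp 78.2 x/y range [43.3 92.2] [-58.4  59. ]
```

Emit:
servo_tool(increments=[0.5,0,0,0,0,0.5,0,0,0,0,0.5,0,0,-0.15,0,0.5,0,0.84,0,0,0.5,-0.4,0,0,0,0.5,-0.4,0,0,0,0.5,-0.4,0,0,0,0.5,-0.2,0,0,0,0.5,0,0,0,0], force=40)

```text
time: 10.15
position: [0.4797, 0.2407, 0.0861]
eef_rot: [3.141, 0.0, 0.313]
force: [0.6, 0.5, -2.0]
finger_gap: 0.8
gripper_force: 40.0
```

```bash
python3 -c "
from h import *
tilt()"
```

```text
tcp box [10.3 -7.9] 86.1 F box [0.7 0.3] -2.0 yaw 0.313 t 10.15 gap 0.8
side 285 slope x,y [0.173 0.008] z@tcp 78.7 x/y range [29.  77.6] [-21.9  51.6]
wrist 19046 slope x,y [ 0.166 -0.001] z@tcp 79.8 x/y range [28.8 77.8] [-66.8  50.9]
```

Emit:
servo_tool(increments=[0.5,-0.1,0,0,0,0.5,-0.1,0,0,0,0.5,-0.1,0,0,0,0.5,-0.1,0,0,0,0.5,0,0,0,0])

```text
time: 10.75
position: [0.4785, 0.2403, 0.0869]
eef_rot: [-3.141, -0.005, 0.313]
force: [5.4, 0.8, -2.2]
finger_gap: 0.797
gripper_force: 40.0
```

```bash
cat >> h.py <<'E'
def st():
    s=arm.get_state(); th=.314; R=np.array([[np.cos(th),np.sin(th)],[-np.sin(th),np.cos(th)]]); c0=np.array([.4675,.2451])
    print('tcp box',np.round(R@(s['position'][:2]-c0)*1000,1),round(s['position'][2]*1000,1),'F box',np.round(R@s['force'][:2],1),round(s['force'][2],1),'M box',np.round(R@s['wrist_torque'][:2],2),round(s['wrist_torque'][2],2))
E
python3 -c "
from h import *
st()"
```

```text
tcp box [ 9.  -7.9] 86.9 F box [ 5.4 -0.9] -2.2 M box [-0.02 -1.37] 0.03
```

Emit:
servo_tool(increments=[0.5,-0.1,-0.1,0,0,0.5,0,-0.1,0,0,0.5,0,-0.1,0,0,0.5,0,-0.1,0,0,0.5,0,0,0,0])

```text
time: 11.25
position: [0.4729, 0.2429, 0.0857]
eef_rot: [3.141, 0.002, 0.313]
force: [-0.4, 0.3, -2.6]
finger_gap: 0.8
gripper_force: 40.0
```

Emit:
servo_tool(increments=[0.5,0,-0.1,0,0,0.5,0,-0.1,0,0,0.5,0,-0.1,0,0,0.5,0,0,0,0])

```text
time: 11.65
position: [0.4729, 0.2452, 0.0857]
eef_rot: [3.14, 0.001, 0.313]
force: [0.1, -1.9, -3.4]
finger_gap: 0.795
gripper_force: 40.0
```

```bash
python3 -c "
from h import *
st()"
```

```text
tcp box [ 5.1 -1.6] 85.7 F box [-0.5 -1.9] -3.4 M box [-0.37  0.19] 0.17
```

Emit:
servo_tool(increments=[0.5,0,0.2,0,0,0.5,-0.1,0,0,0,0.5,-0.1,0,0,0,0.5,-0.1,0,0,0,0.5,-0.1,0,0,0,0.5,-0.1,0,0,0,0.5,0,0,0,0])

```text
time: 12.35
position: [0.4698, 0.2429, 0.0864]
eef_rot: [-3.141, -0.002, 0.313]
force: [2.0, 0.9, -2.3]
finger_gap: 0.804
gripper_force: 40.0
```

```bash
python3 -c "
from h import *
st();tilt()"
```

```text
tcp box [ 1.5 -2.8] 86.4 F box [2.2 0.2] -2.3 M box [ 0.02 -0.52] 0.09
tcp box [ 1.5 -2.8] 86.4 F box [2.2 0.2] -2.3 yaw 0.313 t 12.35 gap 0.804
side 267 slope x,y [0.169 0.006] z@tcp 79.7 x/y range [20.1 69.3] [-16.8  56.8]
wrist 19061 slope x,y [ 0.171 -0.001] z@tcp 80.1 x/y range [20.1 69. ] [-61.6  55.9]
```

Emit:
servo_tool(increments=[0.5,0,0,0,0,0.5,0.05,0,0.2,0,0.5,0.05,0,0.2,0,0.5,0.05,0,0.2,0,0.5,0.05,0,0.2,0,0.5,0.05,0,0.2,0,0.5,0,0,0,0], force=15)

```text
time: 13.15
position: [0.4718, 0.2435, 0.076]
eef_rot: [-3.141, -0.001, 0.313]
force: [3.7, -0.3, -0.8]
finger_gap: 0.801
gripper_force: 15.0
```

```bash
python3 -c "
from h import *
st();tilt()"
```

```text
tcp box [ 3.6 -2.9] 76.0 F box [ 3.4 -1.5] -0.8 M box [ 0.06 -0.66] 0.1
tcp box [ 3.6 -2.9] 76.0 F box [ 3.4 -1.5] -0.8 yaw 0.313 t 13.15 gap 0.801
side 245 slope x,y [ 0.083 -0.001] z@tcp 69.2 x/y range [22.  71.2] [-17.7  56. ]
wrist 18518 slope x,y [ 0.082 -0.   ] z@tcp 69.8 x/y range [22.2 71.4] [-61.6  55.9]
```

Emit:
servo_tool(increments=[0.5,0.05,0,0.2,0,0.5,0.05,0,0.2,0,0.5,0.05,0,0.2,0,0.5,0,0,0.2,0,0.5,0,0,0.2,0,0.5,0,0,0,0], force=25)

```text
time: 13.85
position: [0.4735, 0.2441, 0.069]
eef_rot: [3.139, -0.002, 0.313]
force: [-3.4, -4.2, 26.7]
finger_gap: 0.801
gripper_force: 25.0
```

```bash
python3 -c "
from h import *
st();tilt()"
```

```text
tcp box [ 5.4 -2.8] 69.0 F box [-4.5 -3. ] 26.7 M box [-0.76  0.98] 0.06
tcp box [ 5.4 -2.8] 69.0 F box [-4.5 -3. ] 26.7 yaw 0.313 t 13.85 gap 0.801
side 279 slope x,y [0.01  0.009] z@tcp 62.6 x/y range [24.3 72.7] [-14.6  56.6]
wrist 18075 slope x,y [ 0.001 -0.001] z@tcp 63.5 x/y range [23.9 72.7] [-61.7  55.8]
```

Emit:
servo_tool(increments=[0.5,0,0,-0.2,0,0.5,0,0,0,0,1,0,0,0,0,1,0,0,0,0,1,0,0,0,0,1,0,0,-2,0,1,0,0,-3,0,1,0,0,-4,0,1,0,0,-4,0,1,-4,0,-4,0,1,-4,0,-2,0,1,0,0,0,0])

```text
time: 15.15
position: [0.3979, 0.2205, 0.2553]
eef_rot: [3.137, -0.002, 0.315]
force: [-0.1, -0.2, -0.3]
finger_gap: 1.002
gripper_force: 0.0
```

Run:
```python
from h import *
st(); s=arm.get_state(); d=eyes.get_image('wrist'); save(d,'w9.png')
th=.314; R=np.array([[np.cos(th),np.sin(th)],[-np.sin(th),np.cos(th)]]); c0=np.array([.4675,.2451])
Q=cloud(d,s).reshape(-1,3); L=np.c_[(Q[:,:2]-c0)@R.T*1000,Q[:,2]*1000]
m=(abs(L[:,1])<62)&(L[:,0]>-50)&(L[:,0]<68)&(abs(L[:,2]-64)<8); q=L[m]; A=np.c_[q[:,:2],np.ones(len(q))]
print(len(q),np.linalg.lstsq(A,q[:,2],rcond=None)[0])
```

```text
tcp box [-73.8  -1.9] 255.3 F box [-0.2 -0.2] -0.3 M box [-0.02  0.03] 0.04
10674 [ 1.67552397e-03 -7.61554757e-04  6.35350291e+01]
```

View pics/w9.png

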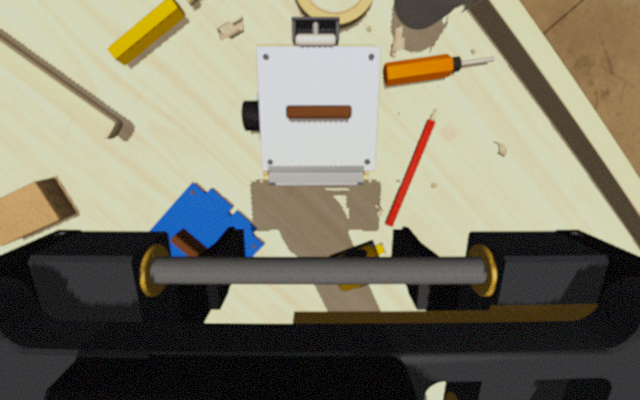

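The cover (columns 258–380, rows 45–170) lies square and level on the box with its tongue under the lip. Its slope is 0.002 and its top is at 63.5 mm, and the tools are where they were.

```bash
python3 -c "
from cell import arm
print(arm.job_done())"
```

```text
the job is handed in; nothing more can be done
None
```

The cover is on the filter box with its notch over the hidden pin; the last camera view showed it latched, square and level, with the tools in view unmoved, and I let go and handed the job in at about 15 s (no verdict was returned).

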